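# Put the brush box away in the dust case

### The job

Put the long wooden brush box, which lies half under the jar rack, away in the dust case on the painting table: slide the case's clear door open, lower the box (do not drop it) flat onto the floor of the bay, and slide the door fully shut over it. Do not knock over any paint jar.

Things in the scene. Friction and masses are not known exactly. Their poses are not given: they have to be found in the camera images.
- brush_box: Loose long wooden box, 200 long (x) x 56 wide (y) x 40 mm tall, about 0.35 kg, with a carrying handle on top. Origin: centre of its underside. It starts on the table part-way under the jar rack: the handle is under the rack's board and only 60 to 75 mm at its -x end, towards the robot, stick out; from above the handle is within reach only once the box is drawn out.
- box_handle (a point): Centre of the brush box's handle bar, 63 mm above the box's underside and over its middle. The bar runs along the box's x, 50 long, 12 wide (y), 12 mm tall, on two posts; 17 mm free below it.
- dust_case: Low wooden case fixed to the table: 254 (x) x 236 (y) x 84 mm tall, aluminium track lips at its two x ends reach 96 mm. Its +y half is an open-topped bay, its -y half a closed compartment with a solid top. A clear door slides along y on its top. Origin: centre of its underside.
- case_bay (a point): Centre of the bay's inner floor, 6 mm above the table; axes as the dust case. The bay is 230 (x) x 88 (y) mm inside and its rim is 78 mm above this floor, so the brush box fits with its length along x, either way round, with its handle under the door.
- case_door (a joint): Sliding door on top of the dust case, in m: 0 = shut over the bay, 0.112 = fully open (slid towards the case's -y, over the closed compartment). Starts shut or slightly ajar. The door is a framed clear pane 236 x 112 mm, underside 85 mm above the table; it moves with about 1.5 N and stays where it is left.
- door_grip (a point): Centre of the door's handle bar, 122 mm above the table; it moves with the door. The bar runs along the case's x, 90 long, 12 wide (y), 14 mm tall, 22 mm free below it.
- jar_rack: Low plywood bench-shelf fixed to the table, open in front (-x, towards the robot) and behind: 170 deep (x) x 180 wide (y); board underside at 80 mm, top at 92 mm; 10 mm side panels. Origin: on the table under its centre.
- jar_a: Paint jar with a white cap, 85 mm tall, 54 mm across, stands on the jar rack; a bystander. Origin: centre of its underside.
- jar_b: Paint jar with a white cap, 85 mm tall, 54 mm across, stands on the jar rack; a bystander. Origin: centre of its underside.
- jar_c: Paint jar with a white cap, 85 mm tall, 54 mm across, on the table; a bystander. Origin: centre of its underside.
- jar_d: Paint jar with a white cap, 95 mm tall, 60 mm across, on the table; a bystander. Origin: centre of its underside.
- jar_e: Paint jar with a white cap, 85 mm tall, 54 mm across, on the table; a bystander. Origin: centre of its underside.
Things that resemble listed ones, but are neither listed nor needed, are in the scene too. There is more than one size of the brush_box; the one meant has the size given above.

How it is judged:
By the outcome, as a careful person would: the job done as asked, in the order asked, and still so for the second after the job is handed in, with the robot touching nothing.
It also fails if it takes over 64 s, if anything falls off the work surface, if the arm or the gripper's body presses on something with over 40 N, if the wrist force passes 120 N, or if a joint passes its speed limit or range.

### The arm

A 7-joint arm with a two-finger parallel gripper is mounted at the origin on the work surface. World frame = base frame: x ahead of the robot, y to its left, z up, the work surface at z = 0. Lengths are in mm, angles in degrees, forces in N, time in s.
With the tool pointing down it reaches from about 400 to 850 mm from the base axis. Payload 4.5 kg.
Tool frame: the origin (TCP) lies at the very end of the fingers, on their centre line; the grasp point (between the pads) lies 19 mm behind it; z points along the fingers, y is the line along which they close (so a half turn about z gives the same grasp; the last joint's range is limited). The gripper opens to 85 mm and grips with 20 to 120 N. Pads are 22 mm wide; open, the fingers measure 114 mm over their backs; the gripper's body (76 mm by 85 mm) begins 54 mm behind the grasp point. The pads swing forward as they close: fully open they stand 13 mm farther back than shut.
Start: joints at [-68.022, 39.483, -11.15, 89.685, 9.013, 51.709, -12.324], TCP at [214.175, 587.182, 231.317] pointing down, gripper open.
Joint ranges: [-172.22, 172.22], [-26.19, 119.32], [-84.43, 86.54], [7.71, 146.69], [-57.33, 237.33], [2.42, 119.75], [-152.13, 152.13]. Speed limits (degrees/s): [147.25, 147.25, 180, 180, 180, 180, 180].

### API

Orientations are given as a 3x3 rotation matrix whose columns are the frame's x, y, z axes.
In Python, from plant import bot gives the robot as it stands.
- The arm moves only by the shell command python3 -m jog 'ROWS' [FORCE]. ROWS is JSON, a list of rows, each a list of 3 entries, a list of its own where there are three numbers: the shift along the tool's x, y, z as a fraction of full scale, then the turn, a rotation vector about the tool's x, y, z as a fraction of full scale, then the closure, from -1 (fully open) to 1 (shut). A call has exactly 8 rows; each row is the pose to reach, as a shift and turn from the pose commanded when the call began, along the tool's axes at that moment; what a row does not reach only later rows make up. Full scale, the value 1, is 0.1 m for a shift and pi/2 rad for a turn. A row lasts 1/12 s, in which the tool goes at most 41.7 mm and 7.16 degrees, less where a joint would pass 70% of its speed; a pose out of reach is approached as far as the arm can. A call with a number of a shift or a turn outside -1 to 1 is refused whole. A call with a gripper value outside its range is refused whole. The fingers move at their own pace and stop on an object; FORCE is the grip in N (left out, the last holds). Time passes only in rows, so rows that repeat a pose let the fingers close, or fill a call up. It gives the time, the measured TCP pose, the force, the opening and the grip force at its end, in the units of the state.
- bot.observe(): the state, without advancing time (a new reading comes with each control period).
- bot.camera(name): name is "scene" or "top"; returns the picture (480x640x3 uint8, red, green, blue); there is no depth.
- bot.get_calibration(name): a dict with "mtx" (3x3 intrinsics, pixels), "cam_to_world" (4x4, takes a point from camera to world coordinates). Camera axes: x right, y down, z forward; pixel columns grow to the right and rows downward; lengths in mm; the calibration is good to about 2 mm. A picture is of the moment at which its call begins. get_calibration takes no time and is no camera call.
- bot.job_done(): hands the job in; it is judged then, once.
Trained networks look in the newest picture that a camera, given by its name, has taken for a name from the list of things; names that differ only in an ending like _2 or _b are one class to them, and where a whole thing is asked for, a point or a joint stands for the part that bears it (a point fixed in the world has none). Each returns a list of dicts, best first, with "score" (0 to 1); they miss things now and then, are a little off and sometimes report something else, mostly with a low value. They report only what shows in the picture. A call takes as long as a camera call. They do not tell look-alikes from the thing itself.
- bot.recognise(camera, thing): "centre" ([column, row] in pixels, amid what is visible of it).
- bot.regions_of(camera, thing): "pixels" (480x640 bool, what is visible of it) and "centre" ([column, row] in pixels, amid what is visible of it).
The state is a dict: "time_s": time; "qpos": joint angles; "qd": joint speeds; "joint_efforts": joint torques, N m; "position": TCP position; "ee_rot": TCP orientation; "contact_force": force on the tool from outside, world axes, zero at the start; "moment": the same for the moment, N m; "grip_width": finger opening in mm; "gripper_force": force on a finger pad.
Only numpy, scipy, OpenCV 4.12 (cv2) and the standard library are available. Lean on these libraries where they do the work, as an engineer would, in place of code of your own. Each camera call takes 0.05 s, during which the arm holds its last target. There are 200 camera calls.

## Working session

There is one attempt and no reset: what is moved stays moved. The work goes in short steps, Python scripts to look and compute and a shell command to move; the robot and the scene stay as the last step left them, time stands still between calls to the robot, and variables do not carry over. Pictures are saved under pics/ and viewed, at most 10 in all, crops included, and the job is handed in when it is done.

```bash
ls; mkdir -p pics; cat > h.py <<'E'
import numpy as np, cv2
from plant import bot
def ray(cam,px):
    c=bot.get_calibration(cam); K=np.array(c["mtx"]);T=np.array(c["cam_to_world"])
    d=T[:3,:3]@np.linalg.solve(K,[px[0],px[1],1.]); return T[:3,3],d
def at(cam,px,z):
    o,d=ray(cam,px); return (o+d*(z-o[2])/d[2]).round(1)
def proj(cam,p):
    c=bot.get_calibration(cam); K=np.array(c["mtx"]);T=np.array(c["cam_to_world"])
    q=K@(T[:3,:3].T@(np.array(p)-T[:3,3])); return (q[:2]/q[2]).round(1)
def save(cam,name):
    im=np.array(bot.camera(cam)); cv2.imwrite(f"pics/{name}.png",im[:,:,::-1]); return im
E
python3 - <<'E'
from h import *
for c in("top","scene"):
    save(c,c+"0"); print(c,np.array(bot.get_calibration(c)["cam_to_world"]).round(2).tolist())
    for t in["brush_box","dust_case","case_door","door_grip","jar_rack","jar_a","box_handle"]:
        print(t,[(np.round(r["score"],2),np.round(r["centre"]).tolist()) for r in bot.recognise(c,t)])
s=bot.observe();print(s["time_s"],s["position"],np.round(s["ee_rot"],3).tolist(),s["grip_width"])
E
```

```text
pics
top [[-0.0, -0.99, 0.12, 453.67], [-1.0, 0.01, 0.01, 100.74], [-0.01, -0.12, -0.99, 1009.95], [0.0, 0.0, 0.0, 1.0]]
brush_box [(np.float64(0.92), [169.0, 343.0]), (np.float64(0.83), [253.0, 223.0])]
dust_case [(np.float64(0.89), [491.0, 246.0]), (np.float64(0.6), [477.0, 238.0])]
case_door []
door_grip [(np.float64(0.83), [478.0, 236.0])]
jar_rack [(np.float64(0.96), [199.0, 179.0])]
jar_a [(np.float64(0.93), [172.0, 186.0]), (np.float64(0.67), [215.0, 157.0]), (np.float64(0.65), [428.0, 114.0]), (np.float64(0.64), [138.0, 275.0]), (np.float64(0.56), [347.0, 118.0])]
box_handle [(np.float64(0.92), [253.0, 225.0]), (np.float64(0.8), [173.0, 346.0]), (np.float64(0.52), [172.0, 187.0])]
scene [[-0.18, 0.62, -0.76, 1420.8], [0.98, 0.13, -0.13, 271.59], [0.02, -0.77, -0.63, 800.76], [0.0, 0.0, 0.0, 1.0]]
brush_box [(np.float64(0.91), [455.0, 222.0]), (np.float64(0.57), [424.0, 336.0])]
dust_case [(np.float64(0.72), [163.0, 234.0]), (np.float64(0.51), [258.0, 335.0])]
case_door [(np.float64(0.65), [183.0, 222.0])]
door_grip [(np.float64(0.84), [181.0, 224.0])]
jar_rack [(np.float64(0.58), [416.0, 310.0]), (np.float64(0.43), [166.0, 237.0])]
jar_a [(np.float64(0.8), [407.0, 284.0]), (np.float64(0.8), [174.0, 321.0]), (np.float64(0.76), [447.0, 266.0]), (np.float64(0.69), [257.0, 336.0]), (np.float64(0.62), [481.0, 257.0]), (np.float64(0.44), [182.0, 223.0])]
box_handle [(np.float64(0.91), [453.0, 224.0]), (np.float64(0.86), [426.0, 336.0]), (np.float64(0.38), [260.0, 335.0])]
0.8 [214.21272136 587.15675264 231.32582568] [[-0.939, 0.343, 0.0], [0.343, 0.939, 0.0], [-0.0, 0.0, -1.0]] 85.6242930576583
```

View pics/top0.png

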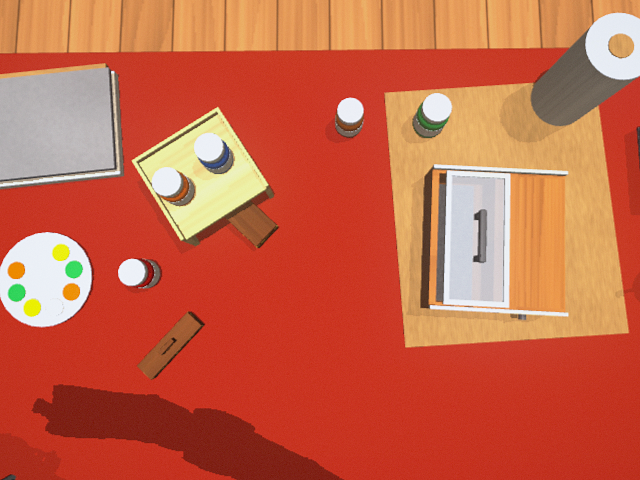

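View pics/scene0.png

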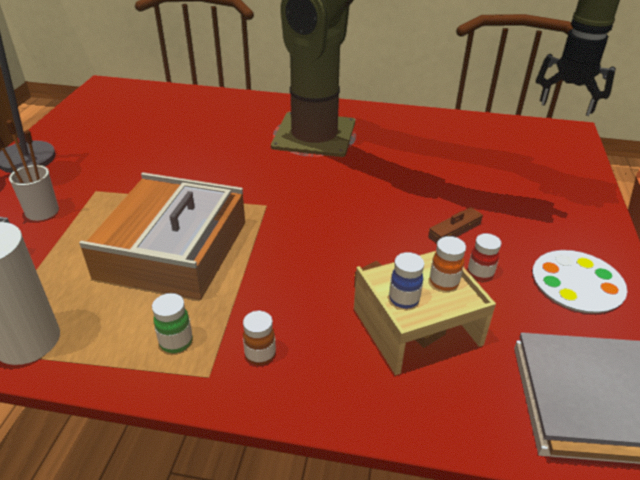

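Candidates for the brush box are the one under the rack at top (253,226) and the loose shorter look-alike at (171,345). The description points to the rack one. The case is at (500,240), with its door on the left (+y), nearly shut.

```bash
python3 - <<'E'
from h import *
im=cv2.imread("pics/top0.png")
a=cv2.resize(im[185:265,180:300],None,fx=6,fy=6,interpolation=cv2.INTER_CUBIC)[:480,:400*2]
cv2.imwrite("pics/c1.png",a)
bot.camera("top")
r=[x for x in bot.regions_of("top","brush_box")]
for x in r:
    m=x["pixels"].astype(np.uint8)
    R=cv2.minAreaRect(cv2.findNonZero(m)); b=cv2.boxPoints(R)
    print(x["score"],x["centre"],b.round(1).tolist(),[at("top",p,40).tolist() for p in b])
for t in["jar_rack","dust_case","door_grip"]:
  for x in bot.regions_of("top",t)[:1]:
    m=x["pixels"].astype(np.uint8); b=cv2.boxPoints(cv2.minAreaRect(cv2.findNonZero(m)))
    z={"jar_rack":92,"dust_case":96,"door_grip":129}[t]
    print(t,b.round(1).tolist(),[at("top",p,z).tolist() for p in b],at("top",b.mean(0),z))
E
```

```text
0.62 [257.2, 223.0] [[226.0, 218.0], [248.0, 196.0], [278.0, 226.0], [256.0, 248.0]] [[599.5, 289.9, 40.0], [641.0, 249.2, 40.0], [583.8, 192.5, 40.0], [542.9, 233.1, 40.0]]
0.62 [172.1, 344.1] [[134.8000030517578, 364.79998779296875], [187.60000610351562, 308.20001220703125], [204.89999389648438, 324.29998779296875], [152.10000610351562, 380.8999938964844]] [[331.9, 450.8, 40.0], [432.9, 357.5, 40.0], [403.6, 325.1, 40.0], [303.4, 418.4, 40.0]]
jar_rack [[130.5, 159.8000030517578], [218.0, 105.0], [274.29998779296875, 194.89999389648438], [186.8000030517578, 249.8000030517578]] [[698.5, 453.7, 92.0], [799.4, 297.9, 92.0], [632.6, 194.4, 92.0], [535.7, 347.8, 92.0]] [665.3 323.3  92. ]
dust_case [[418.0, 314.3999938964844], [423.3999938964844, 163.39999389648438], [572.2000122070312, 168.6999969482422], [566.7999877929688, 319.70001220703125]] [[421.9, -53.9, 96.0], [686.7, -70.7, 96.0], [675.0, -332.5, 96.0], [411.8, -307.0, 96.0]] [ 546.5 -191.2   96. ]
door_grip [[441.79998779296875, 304.70001220703125], [445.1000061035156, 169.89999389648438], [511.20001220703125, 171.39999389648438], [508.0, 306.29998779296875]] [[438.6, -88.1, 129.0], [666.7, -101.0, 129.0], [663.1, -213.3, 129.0], [435.6, -197.0, 129.0]] [ 549.2 -149.8  129. ]
```

View pics/c1.png

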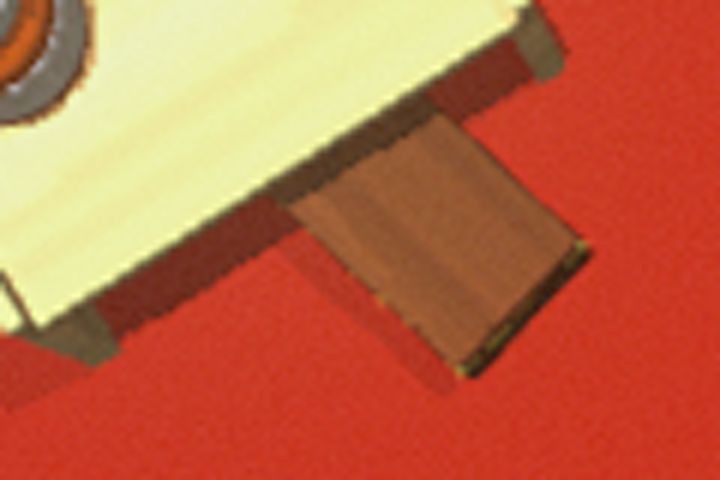

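The crop shows the rack box's exposed end. Its top end corners are at crop (583,243) and (462,372), which is image (277.2,225.5) and (257.0,247.0). The side edges run up-left under the board.

```bash
python3 - <<'E'
from h import *
f=lambda u,v:at("top",(180+(u-2.5)/6,185+(v-2.5)/6),40)
A,B,C,D=f(583,243),f(462,368),f(437,108),f(288,206)
print(A,B,C,D,np.linalg.norm(A-B))
for p,q in((A,C),(B,D)): print(np.degrees(np.arctan2(*(q-p)[1::-1])),np.linalg.norm(q-p))
# case: crop refine
im=cv2.imread("pics/top0.png"); cv2.imwrite("pics/c2.png",cv2.resize(im[150:330,405:585],None,fx=3.3,fy=3.3,interpolation=cv2.INTER_CUBIC))
for p in((130.5,159.8),):print(at("top",p,92))
E
```

```text
[585.5 194.8  40. ] [546.7 232.1  40. ] [628.4 240.7  40. ] [597.7 286.9  40. ] 53.82127832001015
46.93493230955277 62.82690506462973
47.05699822229663 74.86013625421742
[698.6 453.7  92. ]
```

View pics/c2.png

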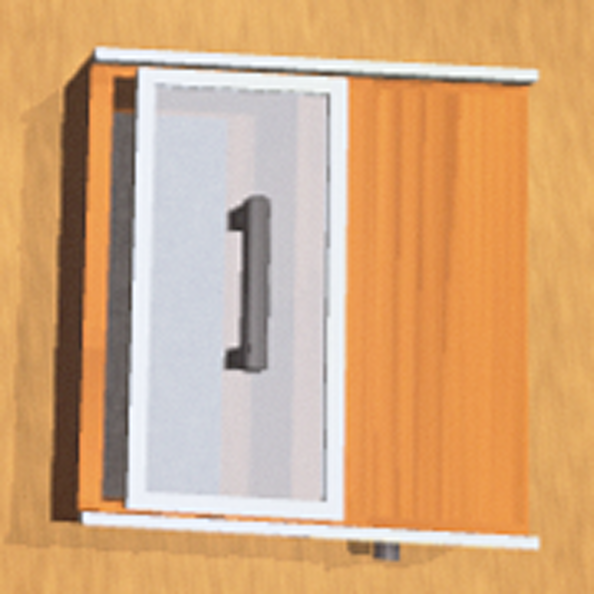

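The case crop shows track lips from (97,47) to (538,70) and from (82,525) to (538,549). The door frame corners are about (137,68), (348,78), (344,520) and (127,508), so it is slightly ajar. The handle bar runs along the case x at about (257,197)–(257,372).

```bash
cat >> h.py <<'E'
def goto(P,yaw_y=None):
    """tool-frame fractions to reach TCP P with tool y at world angle yaw_y (tool down)"""
    s=bot.observe(); R=np.array(s["ee_rot"]); d=np.array(P)-s["position"]
    out="shift "+str((R.T@d/100).round(3).tolist())
    if yaw_y is not None:
        from scipy.spatial.transform import Rotation as Ro
        y=np.radians(yaw_y); Y=np.array([np.cos(y),np.sin(y),0]); Z=np.array([0,0,-1.]); G=np.stack([np.cross(Y,Z),Y,Z],1)
        out+=" turn "+str((Ro.from_matrix(R.T@G).as_rotvec()/(np.pi/2)).round(3).tolist())
    return out
E
python3 - <<'E'
from h import *
f=lambda u,v,z:at("top",(405+(u-1.1)/3.3,150+(v-1.1)/3.3),z)
def ang(a,b): return np.degrees(np.arctan2(*(a-b)[1::-1]))
L=[f(97,47,96),f(538,70,96),f(82,525,96),f(538,549,96)]
print("lips",*L,np.mean(L,0),ang(L[0],L[1]),ang(L[2],L[3]), np.linalg.norm(L[0]-L[2]),np.linalg.norm(L[0]-L[1]))
D=[f(137,68,93),f(348,78,93),f(344,520,93),f(127,508,93)]
print("door",*D,np.mean(D,0),ang(D[0],D[1]),ang(D[3],D[2]),ang(D[0],D[3]),ang(D[1],D[2]))
print("bar",f(260,197,129),f(257,370,129),f(259,284,129))
print("scene grip px check",proj("scene",f(259,284,122)))
bot.camera("scene")
m=[r for r in bot.regions_of("scene","door_grip")][0]; print(m["centre"],m["score"])
print(goto([549,-150,200],87))
E
```

```text
lips [685.6 -89.5  96. ] [ 671.1 -324.4   96. ] [431.3 -73.9  96. ] [ 418.  -308.9   96. ] [ 551.5   -199.175   96.   ] 86.46770541610911 86.76075825722373 254.77804065499836 235.34710535717235
door [ 674.6 -111.2   93. ] [ 668.3 -224.1   93. ] [ 433.2 -210.7   93. ] [439.9 -98.1  93. ] [ 554.    -161.025   93.   ] 86.80611646380899 86.59476350128706 -3.194702658281033 -3.2621593421590815
bar [ 597.9 -163.5  129. ] [ 509.3 -158.2  129. ] [ 553.1 -161.1  129. ]
scene grip px check [181.1 206.6]
[181.8, 221.4] 0.76
shift [-5.671, -5.779, 0.313] turn [0.0, 0.0, -0.189]
```

```bash

for i in 1 2 3; do python3 -m jog '[[[-0.95,-0.96,0],[0,0,0],-1],[[-0.95,-0.96,0],[0,0,0],-1],[[-0.95,-0.96,0],[0,0,0],-1],[[-0.95,-0.96,0],[0,0,0],-1],[[-0.95,-0.96,0],[0,0,0],-1],[[-0.95,-0.96,0],[0,0,0],-1],[[-0.95,-0.96,0],[0,0,0],-1],[[-0.95,-0.96,0],[0,0,0],-1]]'; done
python3 -c "
from h import *
print(goto([553.5,-161,180],86.7))"
```

```text
time_s: 1.82
position: [269.3, 466.4, 231.4]
ee_rot: [[-0.94, 0.34, -0.001], [0.34, 0.94, 0.002], [0.001, 0.002, -1.0]]
contact_force: [-0.1, 1.1, -0.0]
grip_width: 85.5
gripper_force: 0.0
time_s: 2.48
position: [325.9, 344.1, 231.4]
ee_rot: [[-0.941, 0.339, -0.0], [0.339, 0.941, 0.002], [0.001, 0.002, -1.0]]
contact_force: [0.3, -0.1, -0.0]
grip_width: 85.5
gripper_force: 0.0
time_s: 3.15
position: [382.5, 221.3, 231.4]
ee_rot: [[-0.941, 0.339, 0.0], [0.339, 0.941, 0.001], [0.001, 0.001, -1.0]]
contact_force: [0.2, -0.2, -0.2]
grip_width: 85.6
gripper_force: 0.0
shift [-2.905, -3.018, 0.508] turn [0.001, -0.0, -0.183]
```

```bash

for i in 1 2; do python3 -m jog '[[[-0.97,-1,0.1],[0,0,0],-1],[[-0.97,-1,0.1],[0,0,0],-1],[[-0.97,-1,0.1],[0,0,0],-1],[[-0.97,-1,0.1],[0,0,0],-1],[[-0.97,-1,0.1],[0,0,0],-1],[[-0.97,-1,0.1],[0,0,0],-1],[[-0.97,-1,0.1],[0,0,0],-1],[[-0.97,-1,0.1],[0,0,0],-1]]' >/dev/null; done
python3 -m jog '[[[-0.97,-1,0.2],[0,0,-0.183],-1],[[-0.97,-1,0.2],[0,0,-0.183],-1],[[-0.97,-1,0.2],[0,0,-0.183],-1],[[-0.97,-1,0.2],[0,0,-0.183],-1],[[-0.97,-1,0.2],[0,0,-0.183],-1],[[-0.97,-1,0.2],[0,0,-0.183],-1],[[-0.97,-1,0.2],[0,0,-0.183],-1],[[-0.97,-1,0.2],[0,0,-0.183],-1]]'
python3 -c "
from h import *
print(goto([553.5,-161,104],86.7))"
```

```text
time_s: 5.15
position: [553.7, -159.8, 191.7]
ee_rot: [[-0.998, 0.058, 0.0], [0.058, 0.998, 0.001], [0.0, 0.001, -1.0]]
contact_force: [0.8, -0.3, 0.3]
grip_width: 85.2
gripper_force: 0.0
shift [0.001, -0.013, 0.877] turn [0.001, -0.0, -0.0]
```

```bash

python3 -m jog '[[[0,-0.01,0.3],[0,0,0],-1],[[0,-0.01,0.6],[0,0,0],-1],[[0,-0.01,0.877],[0,0,0],-1],[[0,-0.01,0.877],[0,0,0],-1],[[0,-0.01,0.877],[0,0,0],1],[[0,-0.01,0.877],[0,0,0],1],[[0,-0.01,0.877],[0,0,0],1],[[0,-0.01,0.877],[0,0,0],1]]' 30
python3 -m jog '[[[0,0,0],[0,0,0],1],[[0,-0.1,0],[0,0,0],1],[[0,-0.2,0],[0,0,0],1],[[0,-0.3,0],[0,0,0],1],[[0,-0.4,0],[0,0,0],1],[[0,-0.5,0],[0,0,0],1],[[0,-0.6,0],[0,0,0],1],[[0,-0.7,0],[0,0,0],1]]'
```

```text
time_s: 5.82
position: [555.0, -163.6, 105.4]
ee_rot: [[-0.998, 0.062, 0.003], [0.062, 0.998, -0.001], [-0.003, -0.0, -1.0]]
contact_force: [-0.4, -0.8, 0.1]
grip_width: 38.8
gripper_force: 0.0
time_s: 6.48
position: [550.5, -234.5, 104.7]
ee_rot: [[-0.998, 0.062, 0.003], [0.062, 0.998, -0.0], [-0.003, 0.0, -1.0]]
contact_force: [0.1, 1.9, 3.5]
grip_width: 11.0
gripper_force: 31.6
```

```bash

python3 -m jog '[[[0,-0.03,0],[0,0,0],1],[[0,-0.06,0],[0,0,0],1],[[0,-0.09,0],[0,0,0],1],[[0,-0.12,0],[0,0,0],1],[[0,-0.15,0],[0,0,0],1],[[0,-0.15,0],[0,0,0],1],[[0,-0.15,0],[0,0,0],1],[[0,-0.15,0],[0,0,0],1]]'
python3 - <<'E'
from h import *
im=save("top","t1"); cv2.imwrite("pics/t1c.png",cv2.resize(im[150:330,405:585,::-1],None,fx=3.3,fy=3.3,interpolation=cv2.INTER_CUBIC))
E
```

```text
time_s: 7.15
position: [549.6, -250.2, 104.8]
ee_rot: [[-0.998, 0.063, 0.003], [0.063, 0.998, -0.002], [-0.003, -0.002, -1.0]]
contact_force: [0.8, 0.0, 6.1]
grip_width: 11.5
gripper_force: 31.7
```

View pics/t1c.png

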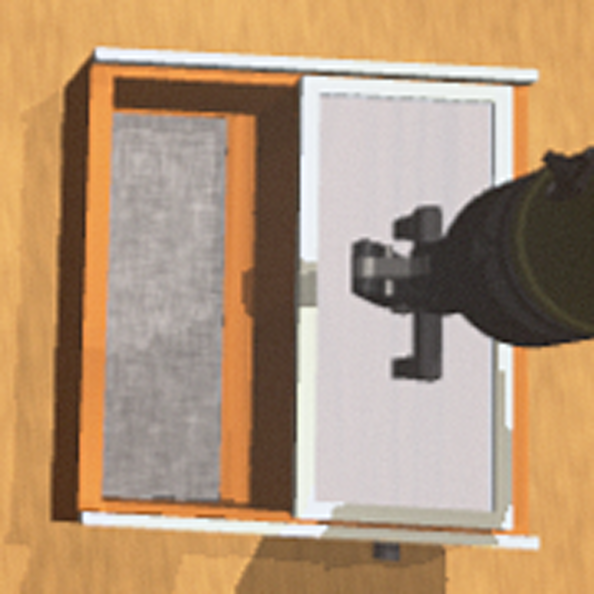

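The door is nearly open: its +y edge is at u≈300, the bay's +y rim is at u≈112, and the bay is fully exposed.

```bash

python3 -m jog '[[[0,-0.02,0],[0,0,0],1],[[0,-0.04,0],[0,0,0],1],[[0,-0.05,0],[0,0,0],1],[[0,-0.06,0],[0,0,0],1],[[0,-0.06,0],[0,0,0],1],[[0,-0.06,0],[0,0,0],1],[[0,-0.06,0],[0,0,0],1],[[0,-0.06,0],[0,0,0],1]]'
python3 - <<'E'
from h import *
f=lambda u,v,z:at("top",(405+(u-1.1)/3.3,150+(v-1.1)/3.3),z)[:2]
c=np.array([551.5,-199.2]); a=np.radians(-3.3); R=np.array([[np.cos(a),-np.sin(a)],[np.sin(a),np.cos(a)]])
for n,p in dict(rimTL=f(114,77,84),rimBL=f(102,500,84),outTL=f(93,66,84),outBL=f(80,510,84),floorTL=f(113,113,6),floorTR=f(228,118,6),floorBL=f(102,497,6),floorBR=f(221,500,6),doorL=f(302,290,93),doorR=f(513,290,93),caseR=f(527,290,84)).items(): print(n,p,(R.T@(p-c)).round(1))
E
```

```text
time_s: 7.87
position: [549.6, -250.5, 104.7]
ee_rot: [[-0.998, 0.06, 0.003], [0.06, 0.998, 0.005], [-0.002, 0.005, -1.0]]
contact_force: [-0.6, 8.9, 8.2]
grip_width: 11.5
gripper_force: 32.0
rimTL [ 671.9 -100.7] [114.5 105.3]
rimBL [444.  -87.1] [-113.8  105.7]
outTL [678.1 -89.5] [120.1 116.8]
outBL [438.8 -75.3] [-119.6  117.2]
floorTL [ 668.7 -116.4] [112.2  89.4]
floorTR [ 665.2 -183.6] [112.6  22.1]
floorBL [ 444.9 -103. ] [-112.    89.9]
floorBR [ 442.9 -170.7] [-110.1   22.2]
doorL [ 553.8 -194.3] [2. 5.]
doorR [ 553.2 -305.4] [   7.8 -105.9]
caseR [ 554.1 -316.8] [   9.4 -117.3]
```

```bash

python3 -m jog '[[[0,0,0],[0,0,0],-1],[[0,0,0],[0,0,0],-1],[[0,0,0],[0,0,0],-1],[[0,0,-0.3],[0,0,0],-1],[[0,0,-0.6],[0,0,0],-1],[[0,0,-0.9],[0,0,0],-1],[[0,0,-0.9],[0,0,0],-1],[[0,0,-0.9],[0,0,0],-1]]'
for i in 1 2 3; do python3 -m jog '[[[0,1,0],[0,0,0],-1],[[0,1,0],[0,0,0],-1],[[0,1,0],[0,0,0],-1],[[0,1,0],[0,0,0],-1],[[0,1,0],[0,0,0],-1],[[0,1,0],[0,0,0],-1],[[0,1,0],[0,0,0],-1],[[0,1,0],[0,0,0],-1]]' | sed -n 2p; done
cat >> h.py <<'E'
from scipy.spatial.transform import Rotation as Ro
def frame(yaw_y,tilt=0):
    """tool y at world angle yaw_y; z tilted by tilt deg toward box +u (= y rotated by -90)"""
    y=np.radians(yaw_y);t=np.radians(tilt);Y=np.array([np.cos(y),np.sin(y),0]);u=np.array([np.sin(y),-np.cos(y),0])
    Z=u*np.sin(t)+np.array([0,0,-np.cos(t)]); return np.stack([np.cross(Y,Z),Y,Z],1)
def go(G,P,grasp=True):
    """tool-frame shift/turn so that the grasp point (or TCP) is at P with orientation G"""
    s=bot.observe();R=np.array(s["ee_rot"]);T=np.array(P,float)+(19*G[:,2] if grasp else 0)
    return (R.T@(T-s["position"])/100).round(3).tolist(),(Ro.from_matrix(R.T@G).as_rotvec()/(np.pi/2)).round(3).tolist()
E
python3 - <<'E'
from h import *
f=lambda u,v,z:at("top",(180+(u-2.5)/6,185+(v-2.5)/6),z)
print("rack corner",f(527,8,92),f(563,72,0),f(5,325,92),f(100,365,0))
u=np.array([.682,.731,0]);G=frame(137,20);g=np.array([566,213.5,0])+10*u+[0,0,28]
s=bot.observe();print(s["position"].round(1)); print("grasp",g,"pre",go(G,g-G[:,2]*120),"then",(G.T@(G[:,2]*120)))
E
```

```text
time_s: 8.53
position: [548.8, -255.9, 195.2]
ee_rot: [[-0.998, 0.064, 0.003], [0.064, 0.998, -0.002], [-0.003, -0.002, -1.0]]
contact_force: [-0.2, -0.3, -0.3]
grip_width: 85.3
gripper_force: 0.0
position: [553.8, -156.5, 193.0]
position: [560.4, -56.9, 193.4]
position: [566.8, 42.8, 193.5]
rack corner [648.9 206.8  92. ] [647.2 205.5   0. ] [555.2 359.6  92. ] [552.2 354.5   0. ]
[566.8  42.8 193.5]
grasp [572.82 220.81  28.  ] pre ([0.274, 1.513, 0.704], [-0.099, -0.208, -0.558]) then [-3.39526547e-15  2.18876798e-15  1.20000000e+02]
```

```bash

python3 -m jog '[[[0.27,0.6,0],[0,0,-0.1],-1],[[0.27,0.6,0],[0,0,-0.2],-1],[[0.27,0.6,0],[0,0,-0.28],-1],[[0.27,0.6,0],[0,0,-0.35],-1],[[0.27,0.6,0],[0,0,-0.43],-1],[[0.27,0.6,0],[0,0,-0.5],-1],[[0.27,0.6,0],[0,0,-0.55],-1],[[0.27,0.6,0],[0,0,-0.55],-1]]' | sed -n 2,3p
python3 - <<'E'
from h import *
u=np.array([.682,.731,0]);G=frame(137,20);g=np.array([566,213.5,0])+10*u+[0,0,28]
print("pre",go(G,g-G[:,2]*120))
E
```

```text
position: [543.7, 105.1, 193.4]
ee_rot: [[-0.695, -0.719, -0.0], [-0.719, 0.695, -0.0], [0.0, 0.0, -1.0]]
pre ([-0.689, 0.588, 0.704], [-0.002, -0.222, -0.011])
```

```bash

python3 -m jog '[[[-0.3,0.2,0.2],[0,-0.07,-0.01],-1],[[-0.69,0.5,0.5],[0,-0.15,-0.01],-1],[[-0.69,0.588,0.7],[0,-0.222,-0.01],-1],[[-0.69,0.588,0.7],[0,-0.222,-0.01],-1],[[-0.69,0.588,0.7],[0,-0.222,-0.01],-1],[[-0.69,0.588,0.7],[0,-0.222,-0.01],-1],[[-0.69,0.588,0.7],[0,-0.222,-0.01],-1],[[-0.69,0.588,0.7],[0,-0.222,-0.01],-1]]' | sed -n 2,3p
python3 - <<'E'
from h import *
u=np.array([.682,.731,0]);G=frame(137,20);g=np.array([566,213.5,0])+10*u+[0,0,28]
print(go(G,g-G[:,2]*60), go(G,g))
E
```

```text
position: [549.8, 196.8, 123.8]
ee_rot: [[-0.644, -0.727, 0.237], [-0.684, 0.686, 0.247], [-0.342, -0.003, -0.94]]
([0.015, -0.002, 0.604], [-0.003, 0.0, -0.003]) ([0.016, 0.001, 1.204], [-0.003, 0.0, -0.003])
```

```bash

python3 -m jog '[[[0.015,0,0.2],[0,0,0],-1],[[0.015,0,0.4],[0,0,0],-1],[[0.015,0,0.6],[0,0,0],-1],[[0.015,0,0.8],[0,0,0],-1],[[0.015,0,0.9],[0,0,0],-1],[[0.015,0,0.9],[0,0,0],-1],[[0.015,0,0.9],[0,0,0],-1],[[0.015,0,0.9],[0,0,0],-1]]' | sed -n '2p;4p'
python3 -m jog '[[[0,0,0.1],[0,0,0],-1],[[0,0,0.2],[0,0,0],-1],[[0,0,0.3],[0,0,0],-1],[[0,0,0.3],[0,0,0],-1],[[0,0,0.3],[0,0,0],1],[[0,0,0.3],[0,0,0],1],[[0,0,0.3],[0,0,0],1],[[0,0,0.3],[0,0,0],1]]' 40
python3 - <<'E'
from h import *
print((frame(137,20).T@np.array([-.682,-.731,0])).round(3))
im=save("top","t2"); cv2.imwrite("pics/t2c.png",cv2.resize(im[150:290,150:330,::-1],None,fx=4,fy=4,interpolation=cv2.INTER_CUBIC))
E
```

```text
position: [570.1, 218.0, 40.4]
contact_force: [-0.5, 0.7, 0.3]
time_s: 13.2
position: [576.6, 225.6, 10.6]
ee_rot: [[-0.643, -0.729, 0.236], [-0.686, 0.684, 0.247], [-0.342, -0.003, -0.94]]
contact_force: [-0.7, -0.6, 0.6]
grip_width: 55.6
gripper_force: 43.4
[ 0.939  0.    -0.342]
```

View pics/t2c.png

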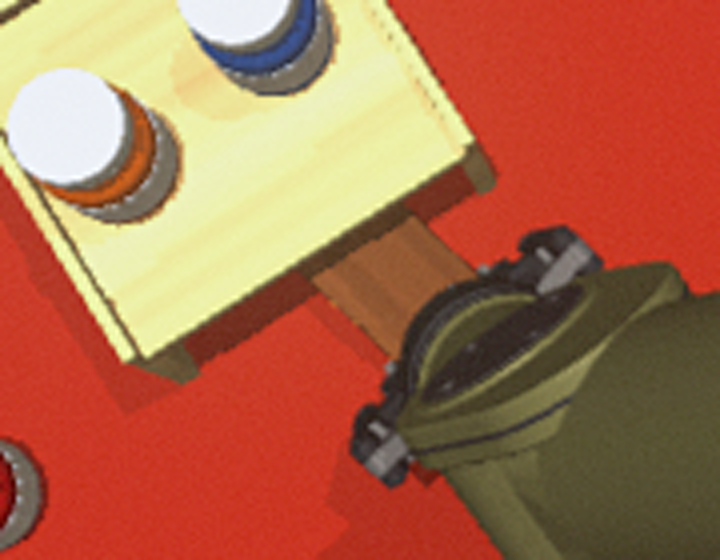

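The picture shows the gripper astride the exposed box end at crop (430,340). Grip width is 55.6 mm, which matches the 56 mm wide box, so I'll draw it out along its own axis.

```bash

for i in 1 2; do python3 -m jog '[[[0.1,0,-0.036],[0,0,0],1],[[0.2,0,-0.073],[0,0,0],1],[[0.3,0,-0.109],[0,0,0],1],[[0.4,0,-0.146],[0,0,0],1],[[0.5,0,-0.182],[0,0,0],1],[[0.6,0,-0.218],[0,0,0],1],[[0.66,0,-0.24],[0,0,0],1],[[0.66,0,-0.24],[0,0,0],1]]'|sed -n '2p;4,6p'; done
```

```text
position: [527.8, 173.4, 10.5]
contact_force: [-3.5, -5.8, 8.1]
grip_width: 55.3
gripper_force: 45.0
position: [479.1, 121.9, 10.5]
contact_force: [-1.2, -2.4, 9.8]
grip_width: 55.0
gripper_force: 45.1
```

```bash

python3 -m jog '[[[0,0,0],[0,0,0],-1],[[0,0,0],[0,0,0],-1],[[0,0,0],[0,0,0],-1],[[0,0,0],[0,0,0],-1],[[0,0,-0.3],[0,0,0],-1],[[0,0,-0.6],[0,0,0],-1],[[0,0,-1],[0,0,0],-1],[[0,0,-1],[0,0,0],-1]]'|sed -n '1,2p;4,5p'
python3 -m jog '[[[0,0,-0.4],[0,0,0],-1],[[0.2,0,-0.7],[0,0.1,0],-1],[[0.3,0,-0.7],[0,0.222,0],-1],[[0.3,0,-0.7],[0,0.222,0],-1],[[0.3,0,-0.7],[0,0.222,0],-1],[[0.3,0,-0.7],[0,0.222,0],-1],[[0.3,0,-0.7],[0,0.222,0],-1],[[0.3,0,-0.7],[0,0.222,0],-1]]'|sed -n '2,3p'
python3 - <<'E'
from h import *
im=save("top","t3"); cv2.imwrite("pics/t3c.png",cv2.resize(im[160:310,210:370,::-1],None,fx=4,fy=4,interpolation=cv2.INTER_CUBIC)[:600])
E
```

```text
time_s: 15.25
position: [456.6, 97.6, 109.4]
contact_force: [0.3, -0.0, -0.4]
grip_width: 85.4
position: [420.0, 60.9, 160.3]
ee_rot: [[-0.683, -0.73, -0.003], [-0.73, 0.683, -0.004], [0.005, -0.001, -1.0]]
```

View pics/t3c.png

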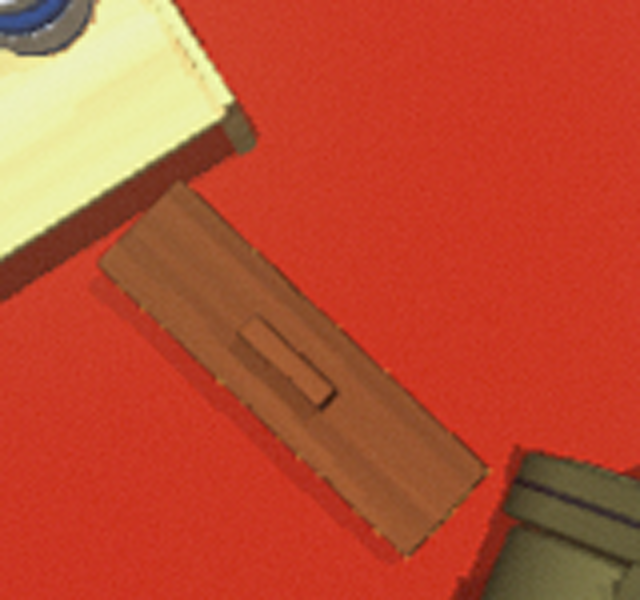

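The whole box is now out. Its corners are at crop (180,182), (100,262), (408,555) and (488,472), with the handle bar centred at about (290,361).

```bash
python3 - <<'E'
from h import *
f=lambda u,v,z:at("top",(210+(u-1.5)/4,160+(v-1.5)/4),z)
C=[f(180,182,40),f(100,262,40),f(408,553,40),f(488,472,40)]
print(np.mean(C,0),[round(float(np.linalg.norm(C[i]-C[i-1])),1) for i in range(4)])
ang=[np.degrees(np.arctan2(*(a-b)[1::-1])) for a,b in((C[0],C[3]),(C[1],C[2]))];print(ang)
h=f(290,361,69);print("handle",h)
m=(np.mean(C,0)+h)/2;m[2]=63;G=frame(np.mean(ang)+90)
print(m,go(G,m+[0,0,60]),go(G,m))
E
```

```text
[536.85  183.375  40.   ] [197.6, 52.8, 197.1, 52.1]
[np.float64(46.456184898626894), np.float64(46.6447965406195)]
handle [536.5 182.1  69. ]
[536.675  182.7375  63.    ] ([-1.655, -0.029, 0.564], [0.001, -0.001, 0.005]) ([-1.657, -0.029, 1.164], [0.001, -0.001, 0.005])
```

```bash

python3 -m jog '[[[-0.3,0,0],[0,0,0],-1],[[-0.6,-0.01,0.1],[0,0,0],-1],[[-0.9,-0.02,0.3],[0,0,0],-1],[[-0.9,-0.02,0.4],[0,0,0],-1],[[-0.9,-0.02,0.4],[0,0,0],-1],[[-0.9,-0.02,0.4],[0,0,0],-1],[[-0.9,-0.02,0.4],[0,0,0],-1],[[-0.9,-0.02,0.4],[0,0,0],-1]]'|sed -n 2p
python3 -m jog '[[[-0.3,0,0],[0,0,0],-1],[[-0.6,-0.01,0.1],[0,0,0],-1],[[-0.75,-0.01,0.1],[0,0,0],-1],[[-0.75,-0.01,0.2],[0,0,0],-1],[[-0.75,-0.01,0.2],[0,0,0],-1],[[-0.75,-0.01,0.2],[0,0,0],-1],[[-0.75,-0.01,0.2],[0,0,0],-1],[[-0.75,-0.01,0.2],[0,0,0],-1]]'|sed -n 2,3p
python3 - <<'E'
from h import *
print(go(frame(136.5),[536.7,182.7,64]))
E
```

```text
position: [483.8, 123.8, 120.3]
position: [535.8, 177.6, 100.1]
ee_rot: [[-0.685, -0.729, 0.002], [-0.729, 0.685, -0.003], [0.001, -0.003, -1.0]]
([-0.044, 0.031, 0.551], [-0.002, -0.001, 0.003])
```

```bash

python3 -m jog '[[[-0.04,0.03,0.2],[0,0,0],-1],[[-0.04,0.03,0.4],[0,0,0],-1],[[-0.04,0.03,0.55],[0,0,0],-1],[[-0.04,0.03,0.55],[0,0,0],-1],[[-0.04,0.03,0.55],[0,0,0],-1],[[-0.04,0.03,0.55],[0,0,0],1],[[-0.04,0.03,0.55],[0,0,0],1],[[-0.04,0.03,0.55],[0,0,0],1]]' 60
python3 -m jog '[[[0,0,0],[0,0,0],1],[[0,0,0],[0,0,0],1],[[0,0,0],[0,0,0],1],[[0,0,0],[0,0,0],1],[[0,0,0],[0,0,0],1],[[0,0,-0.1],[0,0,0],1],[[0,0,-0.2],[0,0,0],1],[[0,0,-0.2],[0,0,0],1]]'
```

```text
time_s: 17.97
position: [537.6, 183.9, 45.9]
ee_rot: [[-0.685, -0.729, 0.004], [-0.729, 0.685, -0.001], [-0.002, -0.003, -1.0]]
contact_force: [0.6, 0.0, 0.2]
grip_width: 52.0
gripper_force: 0.0
time_s: 18.63
position: [537.6, 184.6, 66.6]
ee_rot: [[-0.684, -0.729, 0.004], [-0.729, 0.684, -0.0], [-0.003, -0.003, -1.0]]
contact_force: [-0.3, 0.2, -3.8]
grip_width: 10.5
gripper_force: 58.9
```

```bash

python3 -m jog '[[[0,0,-0.2],[0,0,0],1],[[0,0,-0.4],[0,0,0],1],[[0,0,-0.6],[0,0,0],1],[[0,0,-0.8],[0,0,0],1],[[0,0,-1],[0,0,0],1],[[0,0,-1],[0,0,0],1],[[0,0,-1],[0,0,0],1],[[0,0,-1],[0,0,0],1]]'|sed -n 2p
python3 -m jog '[[[0.12,-0.12,-0.03],[0,0,0.07],1],[[0.24,-0.24,-0.07],[0,0,0.15],1],[[0.36,-0.36,-0.1],[0,0,0.22],1],[[0.48,-0.48,-0.1],[0,0,0.29],1],[[0.6,-0.6,-0.1],[0,0,0.36],1],[[0.7,-0.7,-0.1],[0,0,0.43],1],[[0.7,-0.7,-0.1],[0,0,0.5],1],[[0.7,-0.7,-0.1],[0,0,0.553],1]]'|sed -n '2p;5,6p'
python3 - <<'E'
from h import *
print(go(frame(86.7),[555.1,-137.3,180],False))
E
```

```text
position: [536.1, 183.1, 163.7]
position: [538.8, 82.7, 173.1]
grip_width: 10.9
gripper_force: 59.1
([-0.293, -2.187, -0.06], [-0.003, -0.001, -0.001])
```

```bash

for i in 1 2; do python3 -m jog '[[[-0.02,-0.2,0],[0,0,0],1],[[-0.05,-0.4,-0.03],[0,0,0],1],[[-0.08,-0.6,-0.03],[0,0,0],1],[[-0.11,-0.8,-0.03],[0,0,0],1],[[-0.13,-0.9,-0.03],[0,0,0],1],[[-0.14,-1,-0.03],[0,0,0],1],[[-0.14,-1,-0.03],[0,0,0],1],[[-0.14,-1,-0.03],[0,0,0],1]]'|sed -n '2p'; done
python3 -m jog '[[[-0.01,-0.1,0],[0,0,0],1],[[-0.01,-0.17,0],[0,0,0],1],[[-0.01,-0.187,0],[0,0,0],1],[[-0.01,-0.187,0],[0,0,0],1],[[-0.01,-0.187,0],[0,0,0],1],[[-0.01,-0.187,0],[0,0,0],1],[[-0.01,-0.187,0],[0,0,0],1],[[-0.01,-0.187,0],[0,0,0],1]]'
python3 - <<'E'
from h import *
print(go(frame(86.7),[555.1,-137.3,180],False))
im=save("top","t4"); cv2.imwrite("pics/t4c.png",cv2.resize(im[150:330,385:585,::-1],None,fx=3.3,fy=3.3,interpolation=cv2.INTER_CUBIC))
E
```

```text
position: [548.4, -15.0, 177.7]
position: [557.5, -114.9, 181.4]
time_s: 21.97
position: [557.6, -134.5, 181.5]
ee_rot: [[-0.999, 0.051, 0.002], [0.051, 0.999, -0.002], [-0.002, -0.001, -1.0]]
contact_force: [-0.1, 0.1, -3.9]
grip_width: 10.9
gripper_force: 59.2
([0.024, -0.029, 0.015], [-0.001, 0.001, 0.004])
```

View pics/t4c.png

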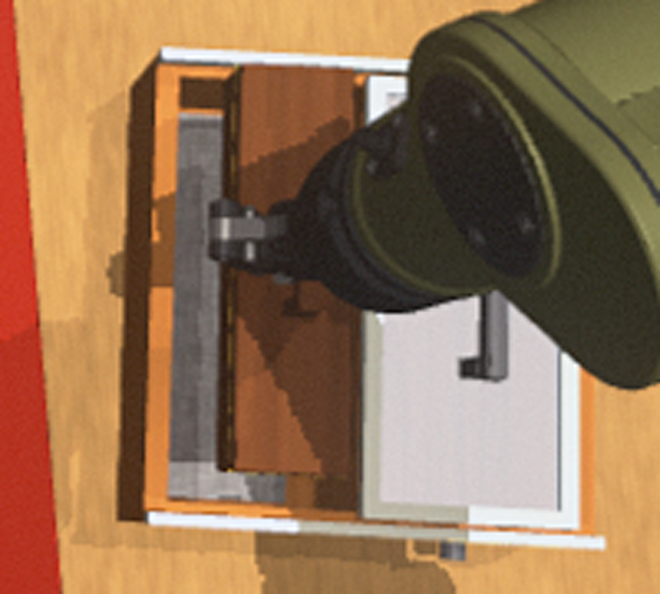

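The box hangs over the bay, with its +x end at crop v≈66 and its −x end at v≈470. I'll check that against the bay centre.

```bash
python3 - <<'E'
from h import *
f=lambda u,v,z:at("top",(385+(u-1.1)/3.3,150+(v-1.1)/3.3),z)[:2]
c=np.array([551.5,-199.2]); a=np.radians(-3.3); R=np.array([[np.cos(a),-np.sin(a)],[np.sin(a),np.cos(a)]])
for n,p in dict(TL=f(242,66,175.6),TR=f(357,73,175.6),BL=f(233,470,175.6),bR=f(325,474,175.6)).items(): print(n,p,(R.T@(p-c)).round(1))
print((R.T@(np.array([557.6,-134.5])-c)).round(1))
E
```

```text
TL [ 655.6 -111.2] [98.9 93.8]
TR [ 651.6 -167.2] [98.1 37.7]
BL [459.  -99.8] [-98.1  93.9]
bR [ 456.9 -143.4] [-97.7  50.3]
[ 2.4 64.9]
```

```bash

python3 -m jog '[[[0,-0.035,0.1],[0,0,0],1],[[0,-0.035,0.22],[0,0,0],1],[[0,-0.035,0.34],[0,0,0],1],[[0,-0.035,0.46],[0,0,0],1],[[0,-0.035,0.58],[0,0,0],1],[[0,-0.035,0.7],[0,0,0],1],[[0,-0.035,0.82],[0,0,0],1],[[0,-0.035,0.9],[0,0,0],1]]'|sed -n '2p;4p'
python3 -m jog '[[[0,0,0.06],[0,0,0],1],[[0,0,0.12],[0,0,0],1],[[0,0,0.18],[0,0,0],1],[[0,0,0.24],[0,0,0],1],[[0,0,0.3],[0,0,0],1],[[0,0,0.33],[0,0,0],1],[[0,0,0.35],[0,0,0],1],[[0,0,0.35],[0,0,0],1]]'
```

```text
position: [556.9, -138.4, 89.5]
contact_force: [-0.4, -0.3, -3.2]
time_s: 23.35
position: [557.5, -138.6, 56.1]
ee_rot: [[-0.999, 0.052, 0.002], [0.052, 0.999, -0.002], [-0.002, -0.002, -1.0]]
contact_force: [-0.3, -0.6, -4.3]
grip_width: 11.1
gripper_force: 59.1
```

Contact is expected at TCP z≈52, so I'll lower slowly.

```bash

python3 -m jog '[[[0,0,0.01],[0,0,0],1],[[0,0,0.015],[0,0,0],1],[[0,0,0.02],[0,0,0],1],[[0,0,0.025],[0,0,0],1],[[0,0,0.03],[0,0,0],1],[[0,0,0.035],[0,0,0],1],[[0,0,0.04],[0,0,0],1],[[0,0,0.04],[0,0,0],1]]'|sed -n '2p;4p'
```

```text
position: [557.6, -138.6, 52.4]
contact_force: [0.1, -0.0, -3.7]
```

```bash

python3 -m jog '[[[0,0,0.003],[0,0,0],1],[[0,0,0.006],[0,0,0],1],[[0,0,0.009],[0,0,0],1],[[0,0,0.012],[0,0,0],1],[[0,0,0.015],[0,0,0],1],[[0,0,0.015],[0,0,0],1],[[0,0,0.015],[0,0,0],1],[[0,0,0.015],[0,0,0],1]]'|sed -n '2p;4p'
```

```text
position: [557.7, -138.8, 51.2]
contact_force: [-0.3, -1.7, 0.2]
```

Contact is made: the weight is off the wrist. I'll open partly, since the bay is narrow, and lift away.

```bash

python3 -m jog '[[[0,0,0],[0,0,0],0.3],[[0,0,0],[0,0,0],0.3],[[0,0,0],[0,0,0],0.3],[[0,0,0],[0,0,0],0.3],[[0,0,0],[0,0,0],0.3],[[0,0,-0.1],[0,0,0],0.3],[[0,0,-0.2],[0,0,0],0.3],[[0,0,-0.3],[0,0,0],0.3]]'|sed -n '2p;4,5p'
python3 -m jog '[[[0,0,-0.3],[0,0,0],0.3],[[0,0,-0.6],[0,0,0],0.3],[[0,0,-0.9],[0,0,0],0.3],[[0,0,-1],[0,0,0],0.3],[[0,0,-1],[0,0,0],0.3],[[0,0,-1],[0,0,0],-1],[[0,0,-1],[0,0,0],-1],[[0,0,-1],[0,0,0],-1]]'|sed -n '2p;4p'
python3 - <<'E'
from h import *
print(go(frame(86.7),[549.6,-250.4,180],False))
im=save("top","t5"); cv2.imwrite("pics/t5c.png",cv2.resize(im[150:330,385:585,::-1],None,fx=3.3,fy=3.3,interpolation=cv2.INTER_CUBIC))
E
```

```text
position: [557.8, -138.5, 82.2]
contact_force: [-0.3, -0.2, 1.1]
grip_width: 29.6
position: [556.2, -138.5, 179.5]
contact_force: [-0.6, -0.2, 0.0]
([0.009, -1.121, -0.003], [-0.001, -0.001, 0.004])
```

View pics/t5c.png

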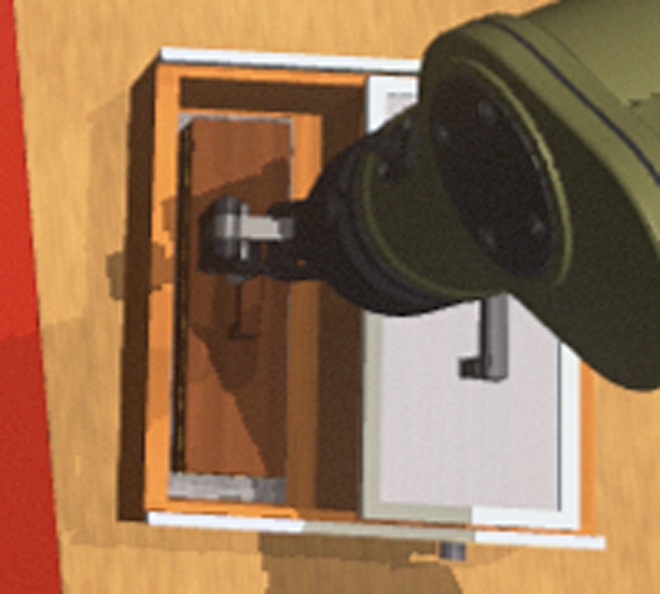

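The box lies flat in the bay, with the floor showing at both ends (v≈118 and v≈490). Next is the door handle, then closing the door.

```bash

python3 -m jog '[[[0,-0.3,0],[0,0,0],-1],[[0,-0.6,0],[0,0,0],-1],[[0,-0.9,0],[0,0,0],-1],[[0.005,-1,0],[0,0,0],-1],[[0.005,-1,0],[0,0,0],-1],[[0.005,-1,0],[0,0,0],-1],[[0.005,-1,0],[0,0,0],-1],[[0.005,-1,0],[0,0,0],-1]]'|sed -n '2p'
python3 -m jog '[[[0,-0.12,0],[0,0,0],-1],[[0,-0.12,0],[0,0,0],-1],[[0,-0.12,0.3],[0,0,0],-1],[[0,-0.12,0.6],[0,0,0],-1],[[0,-0.12,0.75],[0,0,0],-1],[[0,-0.12,0.75],[0,0,0],-1],[[0,-0.12,0.75],[0,0,0],-1],[[0,-0.12,0.75],[0,0,0],-1]]'|sed -n '2p;4,5p'
python3 -m jog '[[[0,0,0],[0,0,0],1],[[0,0,0],[0,0,0],1],[[0,0,0],[0,0,0],1],[[0,0,0],[0,0,0],1],[[0,0,0],[0,0,0],1],[[0,0,0],[0,0,0],1],[[0,0,0],[0,0,0],1],[[0,0,0],[0,0,0],1]]' 30
```

```text
position: [552.1, -235.7, 181.1]
position: [552.3, -250.5, 107.3]
contact_force: [-0.6, -0.6, -0.5]
grip_width: 85.2
time_s: 28.07
position: [551.3, -250.5, 106.4]
ee_rot: [[-0.999, 0.052, 0.002], [0.052, 0.999, -0.002], [-0.002, -0.002, -1.0]]
contact_force: [-2.0, 0.0, 3.5]
grip_width: 11.2
gripper_force: 31.6
```

```bash

python3 -m jog '[[[0,0.1,0],[0,0,0],1],[[0,0.2,0],[0,0,0],1],[[0,0.3,0],[0,0,0],1],[[0,0.4,0],[0,0,0],1],[[0,0.5,0],[0,0,0],1],[[0,0.6,0],[0,0,0],1],[[0,0.7,0],[0,0,0],1],[[0,0.8,0],[0,0,0],1]]'|sed -n '2p;4,5p'
python3 -m jog '[[[0,0.05,0],[0,0,0],1],[[0,0.1,0],[0,0,0],1],[[0,0.15,0],[0,0,0],1],[[0,0.2,0],[0,0,0],1],[[0,0.25,0],[0,0,0],1],[[0,0.28,0],[0,0,0],1],[[0,0.28,0],[0,0,0],1],[[0,0.28,0],[0,0,0],1]]'|sed -n '2p;4,5p'
python3 -m jog '[[[0,0.01,0],[0,0,0],1],[[0,0.02,0],[0,0,0],1],[[0,0.03,0],[0,0,0],1],[[0,0.04,0],[0,0,0],1],[[0,0.05,0],[0,0,0],1],[[0,0.06,0],[0,0,0],1],[[0,0.06,0],[0,0,0],1],[[0,0.06,0],[0,0,0],1]]'|sed -n '2p;4,5p'
```

```text
position: [556.0, -169.1, 106.4]
contact_force: [1.1, -1.2, 5.9]
grip_width: 11.0
position: [557.7, -140.8, 106.4]
contact_force: [1.3, 1.5, 6.3]
grip_width: 11.5
position: [557.8, -138.7, 106.3]
contact_force: [1.6, -4.3, 6.6]
grip_width: 11.5
```

```bash

python3 -m jog '[[[0,0.02,0],[0,0,0],1],[[0,0.05,0],[0,0,0],1],[[0,0.05,0],[0,0,0],1],[[0,0.05,0],[0,0,0],1],[[0,0.05,0],[0,0,0],1],[[0,0.05,0],[0,0,0],1],[[0,0.05,0],[0,0,0],1],[[0,0.05,0],[0,0,0],1]]'|sed -n '2p;4,5p'
python3 -m jog '[[[0,0,0],[0,0,0],-1],[[0,0,0],[0,0,0],-1],[[0,0,0],[0,0,0],-1],[[0,0,0],[0,0,0],-1],[[0,0,-0.3],[0,0,0],-1],[[0,0,-0.6],[0,0,0],-1],[[0,0,-0.9],[0,0,0],-1],[[0,0,-1],[0,0,0],-1]]'|sed -n '2p;4,5p'
python3 -m jog '[[[0,0.3,-0.2],[0,0,0],-1],[[0,0.6,-0.4],[0,0,0],-1],[[0,1,-0.5],[0,0,0],-1],[[0,1,-0.5],[0,0,0],-1],[[0,1,-0.5],[0,0,0],-1],[[0,1,-0.5],[0,0,0],-1],[[0,1,-0.5],[0,0,0],-1],[[0,1,-0.5],[0,0,0],-1]]'|sed -n 1,2p
python3 -m jog '[[[0,0.3,0],[0,0,0],-1],[[0,0.6,0],[0,0,0],-1],[[0,1,0],[0,0,0],-1],[[0,1,0],[0,0,0],-1],[[0,1,0],[0,0,0],-1],[[0,1,0],[0,0,0],-1],[[0,1,0],[0,0,0],-1],[[0,1,0],[0,0,0],-1]]'|sed -n 1,2p
python3 - <<'E'
from h import *
im=save("top","t6"); cv2.imwrite("pics/t6c.png",cv2.resize(im[60:330,285:585,::-1],None,fx=2.2,fy=2.2,interpolation=cv2.INTER_CUBIC))
E
```

```text
position: [557.8, -138.7, 106.4]
contact_force: [2.0, -12.8, 6.6]
grip_width: 11.7
position: [559.1, -130.0, 209.6]
contact_force: [0.7, 0.9, 0.3]
grip_width: 85.8
time_s: 32.07
position: [561.7, -33.1, 254.8]
time_s: 32.73
position: [567.5, 66.2, 255.2]
```

View pics/t6c.png

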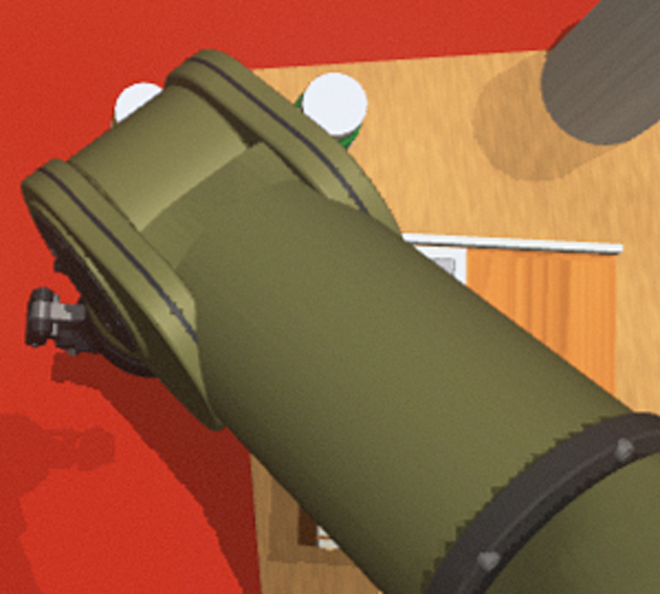

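The arm hides the case in this picture. The ten views are used up, so I'll move on and check numerically.

```bash

for i in 1 2 3; do python3 -m jog '[[[0.2,0.3,0],[0,0,0],-1],[[0.4,0.6,0],[0,0,0],-1],[[0.6,1,0],[0,0,0],-1],[[0.6,1,0],[0,0,0],-1],[[0.6,1,0],[0,0,0],-1],[[0.6,1,0],[0,0,0],-1],[[0.6,1,0],[0,0,0],-1],[[0.6,1,0],[0,0,0],-1]]'|sed -n 1,2p; done
python3 - <<'E'
from h import *
im=save("top","t7").astype(int)
# door frame (white, unsaturated) columns along case rows, before/after
for n in("top0","t5","t7"):
    a=cv2.imread(f"pics/{n}.png")[:,:,::-1].astype(int)
    for v in(225,238,280):
        r=a[v,425:575]; w=(r.min(1)>150)&((r.max(1)-r.min(1))<45); k=np.flatnonzero(w)+425
        print(n,v,k.min() if len(k) else None,k.max() if len(k) else None,len(k))
for c in("top","scene"):
    if c=="scene": bot.camera(c)
    for t in("jar_a","brush_box","door_grip","case_door"):
        print(c,t,[(round(float(r["score"]),2),np.round(r["centre"]).tolist()) for r in bot.recognise(c,t)])
E
```

```text
time_s: 33.45
position: [513.5, 169.3, 255.0]
time_s: 34.12
position: [459.1, 272.2, 254.7]
time_s: 34.78
position: [404.6, 375.2, 254.4]
top0 225 445 509 56
top0 238 445 509 56
top0 280 444 508 64
t5 225 None None 0
t5 238 None None 0
t5 280 495 559 64
t7 225 432 495 56
t7 238 431 495 57
t7 280 430 494 65
top jar_a [(0.95, [139.0, 273.0]), (0.71, [170.0, 184.0]), (0.62, [346.0, 120.0]), (0.62, [428.0, 115.0]), (0.6, [216.0, 156.0])]
top brush_box [(0.78, [174.0, 347.0])]
top door_grip [(0.97, [464.0, 236.0]), (0.2, [430.0, 116.0])]
top case_door [(0.95, [463.0, 240.0])]
scene jar_a [(0.95, [257.0, 335.0]), (0.82, [445.0, 264.0]), (0.68, [483.0, 255.0]), (0.66, [408.0, 284.0]), (0.59, [171.0, 321.0]), (0.47, [166.0, 234.0])]
scene brush_box [(0.64, [456.0, 222.0])]
scene door_grip [(0.65, [194.0, 225.0])]
scene case_door [(0.76, [192.0, 225.0])]
```

The door edge travelled from column 495 to 430, about 112 mm, and ended against its stop. All five jars are where they began.

```bash
python3 -c "
from plant import bot
print(bot.job_done())"
```

```text
the job is handed in; nothing more can be done
None
```

I put the brush box flat in the bay of the dust case and slid the door fully shut over it. All five jars are still standing where they were, and the job was handed in at about 35 s of the 64 s allowed.

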